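# Pack the glaze brush and shut the brush case

## Robot

A 6-joint arm with a two-finger parallel gripper is mounted at the origin on a cart in front of the work surface, level with it; the furniture and walls round the work are solid. World frame = base frame: x ahead of the robot, y to its left, z up, the work surface at z = 0. Lengths are in m, angles in rad, forces in N, time in s.
With the tool pointing down it reaches from about 0.3 to 0.875 m from the base axis. Payload 6.4 kg.
Tool frame: the origin (TCP) lies on the centre line of the jaws, within the pads' length; the fingertips stand 17 mm ahead of it and the grasp point (between the pads) lies 2 mm behind it; z points along the fingers, y is the line along which they close (so a half turn about z gives the same grasp; the last joint's range is limited). The gripper opens to 85 mm and grips with 20 to 120 N. Pads are 22 mm wide; open, the fingers measure 114 mm over their backs; the gripper's body (76 mm by 85 mm) begins 54 mm behind the grasp point. The pads swing forward as they close: fully open they stand 13 mm farther back than shut.
Start: joints at [-1.489, 0.181, 1.607, -0, 1.354, -0.206], TCP at [0.163, -0.551, 0.248] pointing down, gripper open.
Joint ranges: [-2.99, 2.99], [-0.89, 2.07], [0.3, 2.58], [-1.14, 4.28], [0, 2.63], [-3.12, 3.12]. Speed limits (rad/s): [2.57, 2.57, 3.01, 3.14, 3.14, 3.14].

## Interface

Orientations are given as a rotation vector (axis times angle).
In Python, from bench import ctrl, vision gives the robot as it stands.
- The arm moves only by the tool send_rows, never from a script. Its argument "targets" is a list of rows, each an object with "xyz": the shift along the world's x, y, z scaled (see below), a list of three; "delta_rot": the turn, a rotation vector about the world's x, y, z scaled (see below), a list of three; "grip": the gripper command: -1 is shut, 1 is fully open, values between are in proportion. In form: [{"xyz": [tx, ty, tz], "delta_rot": [rx, ry, rz], "grip": grip}, ...]. A call has exactly 5 rows; each row is the pose to reach, as a shift and turn from the pose commanded when the call began; what a row does not reach only later rows make up. The controller multiplies each number of a shift by 100 mm and each number of a turn by 90 degrees. A row lasts 1/10 s, in which the tool goes at most 50 mm and 8.59 degrees, less where a joint would pass 70% of its speed; a pose out of reach is approached as far as the arm can. A call with a number of a shift or a turn outside -1 to 1 is refused whole. A call with a gripper value outside its range is refused whole. The fingers move at their own pace and stop on an object; "squeeze" is the grip in N (left out, the last holds). Time passes only in rows, so rows that repeat a pose let the fingers close, or fill a call up. It gives the time, the measured TCP pose, the force, the opening and the grip force at its end, in the units of the state.
- ctrl.read_state(): the state, without advancing time (a new reading comes with each control period).
- vision.read_camera(name): name is "scene" or "top"; returns a dict with "img" (480x640x3 uint8, red, green, blue), "mtx" (3x3 intrinsics, pixels), "R" (3x3) and "t" (3): a world point X has camera coordinates R X + t. Camera axes: x right, y down, z forward; pixel columns grow to the right and rows downward; lengths in m; the calibration is good to about 2 mm. A picture is of the moment at which its call begins. There is no depth.
- ctrl.job_done(): hands the job in; it is judged then, once.
The state is a dict: "time_s": time; "joint_pos": joint angles; "joint_vel": joint speeds; "joint_efforts": joint torques, N m; "ee_pos": TCP position; "orientation": TCP orientation; "ft_force": force on the tool from outside, world axes, zero at the start; "wrist_torque": the same for the moment, N m; "finger_gap": finger opening in m; "grip_force": force on a finger pad.
Only numpy, scipy, OpenCV 4.12 (cv2) and the standard library are available. Lean on these libraries where they do the work, as an engineer would, in place of code of your own. Each camera call takes 0.05 s, during which the arm holds its last target. There are 200 camera calls.

## Task

The bamboo brush has been left lying across the rim of the open brush case, so the lid cannot shut. Lay it down lengthwise in the empty rest beside the other two tools, so that nothing stands above the rim, then close the lid fully and gently, leaving the other two tools in their rests and the glaze jars where they stand.

Things in the scene. Friction and masses are not known exactly. Their poses are not given: they have to be found in the camera images.
- tool_case: Shallow open wooden brush case, fixed to the table, 230 mm front to back (its x) by 160 mm (its y), rim 38 mm high, walls 6 mm, grey inner floor 6 mm high. Origin: centre of its underside, on the table; x points from front to hinged back, y to its left, z up. Two pale cross rails at x = -32 and +32 mm, 10 mm thick in x, hold three tools lying front to back side by side.
- empty_rest (a point): Middle of the empty rest, the leftmost of three (the rests are at y = +38, -4 and -46 mm in the case), halfway between the rails, at the height of the notch beds, 13 mm above the table; axes as the case's. Each rest is a U notch, 22 mm wide, in each rail; the teeth between notches rise 29 mm above the table. A brush laid there has about 29 mm free on either side for fingers.
- case_lid (a joint): Lid of the case, hinged along the back rim: wooden panel 232 x 162 x 10 mm with a brass tab in front. 0 = shut flat on the rim, 1.57 = upright, 1.85 = leaning back at its stop (rad). Stiff damped hinge: it stays where left when steeper than about 0.9 rad; below that it sinks slowly shut by its own weight. Push anywhere on its outer face: 2 to 4 N at the free edge moves it.
- lid_hinge (a point): Middle of the lid's hinge line (parallel to the case's y) at the case's back rim, 38 mm above the table; x = +115 mm in the case. Axes as the case's.
- lid_edge (a point): Middle of the lid's free edge, on its outer face (the upper face when shut), 230 mm from the hinge line; moves with the lid.
- bamboo_brush: Glaze brush with a straight bamboo handle, 204 mm long (its y, bristles at the +y end), 10 mm thick, 20 g. Origin: underside, at mid-length. Starts lying across both side walls of the case, above the rim, roughly along the case's y. Either end may point forward in the rest. The stick that collides runs from y = -102 to +86 mm; grip it about its middle.
- stained_brush: Clay-caked brush, 177 mm long (its y), 16 mm thick, lying in one of the other two rests of the case. Origin: underside, at mid-length. Stays there.
- wood_modeller: Wood-handled modelling tool, 156 mm long (its y), 12 mm thick, lying in one of the other two rests of the case. Origin: underside, at mid-length. Stays there.
- jar_rush: Glaze jar with white ribbed lid, 52 mm across, 69 mm high, standing to the right of the case. Origin: centre of its underside. Bystander.
- jar_peat: Glaze jar with white ribbed lid, 52 mm across, 69 mm high, standing to the left of the case. Origin: centre of its underside. Bystander.

How it is judged:
On the way:
1. the bamboo brush lies in the empty rest, let go, with the lid still open (x of bamboo_brush in the frame of empty_rest between -0.014 and 0.014 m and y of bamboo_brush in the frame of empty_rest between -0.01 and 0.01 m and z of bamboo_brush in the frame of empty_rest between -0.004 and 0.006 m and angle between the y axis of bamboo_brush and the x axis of tool_case, either way round below 0.12 rad and contact force between the fingers and bamboo_brush below 0.1 N and value of joint case_lid above 0.9 rad), for 0.2 s.
At the end, for the whole second after the job is handed in: Lid shut (within 0.02 rad); bamboo brush at rest in the empty rest, front to back within 0.12 rad, its origin within 14 mm of the rest's middle lengthwise, 10 mm across, under 6 mm above the notch beds; the other two tools and the two jars within 25 mm of their starts (x of bamboo_brush in the frame of empty_rest between -0.014 and 0.014 m and y of bamboo_brush in the frame of empty_rest between -0.01 and 0.01 m and z of bamboo_brush in the frame of empty_rest between -0.004 and 0.006 m and angle between the y axis of bamboo_brush and the x axis of tool_case, either way round below 0.12 rad and contact force between the fingers and bamboo_brush below 0.1 N and value of joint case_lid below 0.02 rad and linear speed of bamboo_brush below 0.02 m/s and distance of each of stained_brush, wood_modeller, jar_rush, jar_peat from where it was at the start of the episode below 0.025 m); the robot touches nothing.
It fails at once if another tool in the case is shifted by more than 25 mm (distance of any of stained_brush, wood_modeller from where it was at the start of the episode above 0.025 m).
It fails at once if a glaze jar is pushed more than 25 mm or knocked over (distance of any of jar_rush, jar_peat from where it was at the start of the episode above 0.025 m or angle between any of jar_rush, jar_peat's own z axis and vertical above 0.5 rad).
It fails at once if the lid is slammed (closing faster than 4 rad/s) (velocity of joint case_lid below -4 rad/s).
It also fails if it takes over 54 s, if anything falls off the work surface, if the arm or the gripper's body presses on something with over 40 N, if the wrist force passes 120 N, or if a joint passes its speed limit or range.

## Working session

There is one attempt and no reset: what is moved stays moved. The work goes in short steps, Python scripts to look and compute and a tool call to move; the robot and the scene stay as the last step left them, time stands still between calls to the robot, and variables do not carry over. Pictures are saved under pics/ and viewed, at most 10 in all, crops included, and the job is handed in when it is done.

Besides the shell and the picture viewer there is one more tool, called as a command line: name --argument value ..., lists and objects as JSON in quotes. send_rows: Moves the arm, as the interface text tells. Its arguments: {"type":"object","properties":{"targets":{"type":"array"},"squeeze":{"type":"number"}},"required":["targets"]}

```bash
mkdir -p pics; ls; python3 - <<'E'
from bench import ctrl, vision
import cv2,numpy as np
for n in("top","scene"):
    d=vision.read_camera(n); cv2.imwrite(f"pics/{n}0.png",d["img"][...,::-1]); np.savez(f"{n}0.npz",**d)
    print(n,d["mtx"].round(1).tolist(),d["R"].round(4).tolist(),d["t"].round(4).tolist())
s=ctrl.read_state();print({k:np.round(v,3).tolist() for k,v in s.items()})
E
```

```text
pics
top [[454.7, 0.0, 316.1], [0.0, 454.7, 232.1], [0.0, 0.0, 1.0]] [[-0.0073, -0.9994, -0.0331], [-0.9928, 0.0113, -0.1194], [0.1197, 0.032, -0.9923]] [0.0572, 0.5205, 0.8719]
scene [[466.2, 0.0, 320.1], [0.0, 466.2, 234.8], [0.0, 0.0, 1.0]] [[-0.7647, -0.6443, 0.0125], [-0.4753, 0.5507, -0.6862], [0.4352, -0.5306, -0.7274]] [0.4098, 0.2524, 0.8292]
{'time_s': 0.1, 'joint_pos': [-1.489, 0.181, 1.608, -0.0, 1.354, -0.206], 'joint_vel': [-0.001, -0.001, -0.003, 0.001, 0.002, 0.001], 'joint_efforts': [0.0, -44.588, -35.224, -0.0, 0.004, -0.0], 'ee_pos': [0.163, -0.551, 0.247], 'orientation': [-3.108, -0.45, -0.0], 'ft_force': [-0.264, -0.046, 0.345], 'wrist_torque': [-0.012, -0.029, -0.031], 'grip_force': 0.0, 'finger_gap': 0.086}
```

View pics/top0.png

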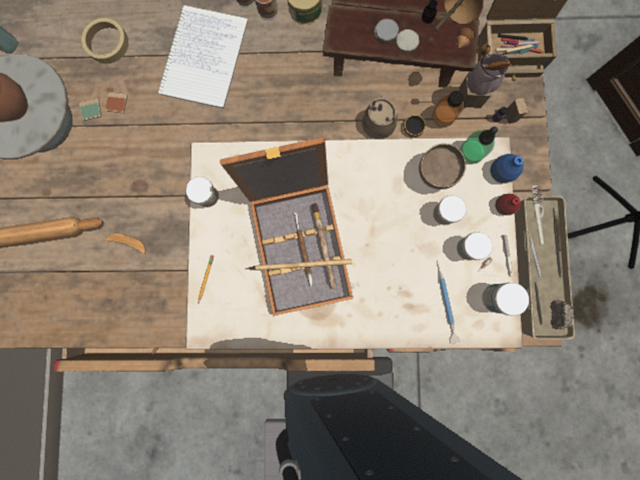

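View pics/scene0.png

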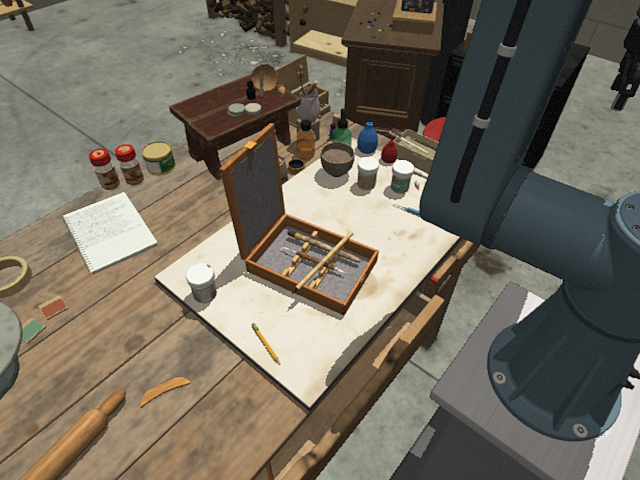

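The top view shows the open case with its rim corners near (251,203), (327,187), (352,298) and (273,313). The brush lies across it from (246,268) to (352,262), and the leftmost rest is empty. The scene view agrees, with the lid past upright. I'll zoom in to measure.

```bash
python3 - <<'E'
import cv2
a=cv2.imread("pics/top0.png")[135:325,215:365]
cv2.imwrite("pics/crop0.png",cv2.resize(a[40:],None,fx=4,fy=4,interpolation=cv2.INTER_CUBIC))
b=cv2.imread("pics/scene0.png")[200:320,235:390]
cv2.imwrite("pics/crop1.png",cv2.resize(b,None,fx=5,fy=5,interpolation=cv2.INTER_CUBIC))
E
```

```text
(no output)
```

View pics/crop0.png

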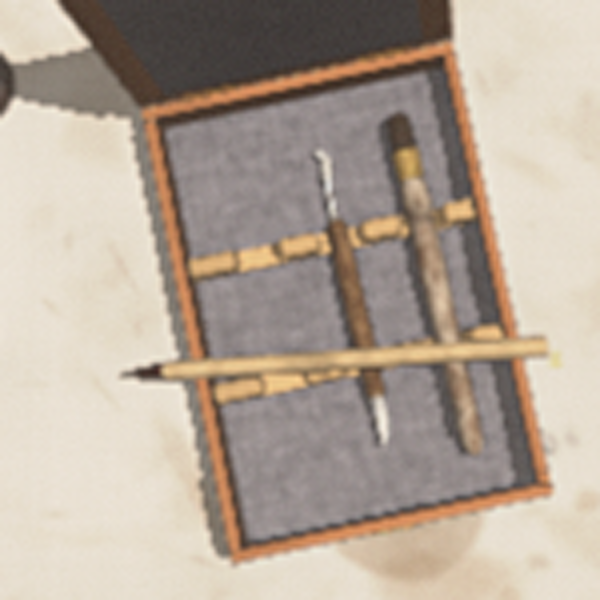

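View pics/crop1.png

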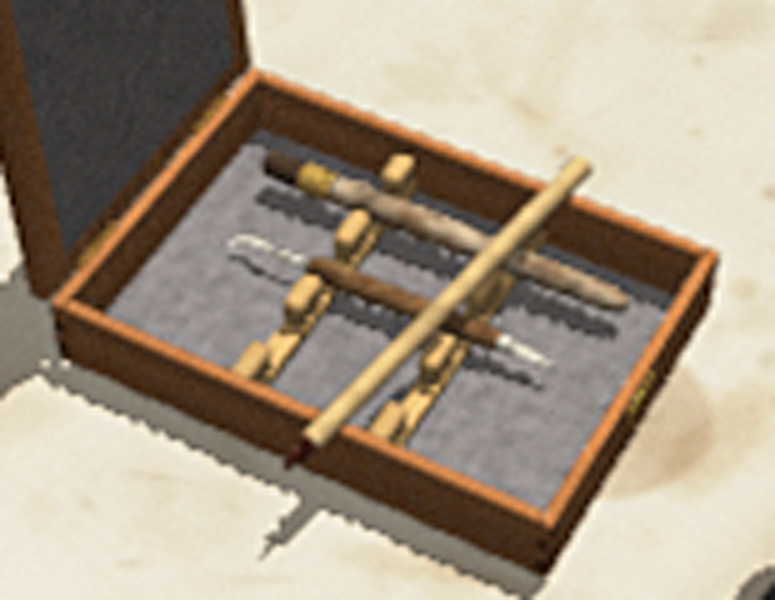

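The top crop shows the rim's outer corners at crop (235,562), (551,490), (453,42) and (147,108). The bristle tip is at (122,375) and the handle end at (548,347). The scene crop shows the same corners at (550,525), (718,255), (258,72) and (55,300), with the tip at (290,462) and the handle end at (583,165).

```bash
cat > h.py <<'E'
import numpy as np, cv2
def ray(d,uv,z):
    R,t=d["R"],d["t"];c=-R.T@t
    v=R.T@np.linalg.solve(d["mtx"],[uv[0],uv[1],1.]);return c+v*(z-c[2])/v[2]
def proj(d,X): 
    p=d["mtx"]@(d["R"]@np.asarray(X)+d["t"]);return p[:2]/p[2]
E
python3 - <<'E'
from h import *
T=np.load("top0.npz");S=np.load("scene0.npz")
ft=lambda u,v:(215+(u-1.5)/4,175+(v-1.5)/4); fs=lambda u,v:(235+(u-2)/5,200+(v-2)/5)
ct=np.array([ray(T,ft(*p),.038) for p in[(235,562),(551,490),(453,42),(147,108)]])
cs=np.array([ray(S,fs(*p),.038) for p in[(550,525),(718,255),(258,72),(55,300)]])
m=np.array([[-.115,.08],[-.115,-.08],[.115,-.08],[.115,.08]])
for n,c in(("top",ct),("scene",cs)):
    A=m-m.mean(0);B=c[:,:2]-c[:,:2].mean(0);U,s,V=np.linalg.svd(A.T@B);R=(U@V).T
    yaw=np.arctan2(R[1,0],R[0,0]);o=c[:,:2].mean(0);print(n,"case",o.round(4),"yaw",yaw.round(4),"scale",(s.sum()/(A**2).sum()).round(3),(B-A@R.T).round(3).tolist())
    print(" rest",(o+R@[0,.038]).round(4),"hinge",(o+R@[.115,0]).round(4))
for n,a,b in(("top",ray(T,ft(122,375),.043),ray(T,ft(548,347),.043)),("scene",ray(S,fs(290,462),.043),ray(S,fs(583,165),.043))):
    e=a-b;print(n,a.round(4),b.round(4),"mid",((a+b)/2).round(4),"len",np.linalg.norm(e).round(4),"ang",np.arctan2(e[1],e[0]).round(4))
for p in[(200,182),(451,202),(477,238),(511,291)]:print("jar",ray(T,p,.069).round(3))
# lid free edge: tab px in both views, triangulate
a=[]
for d,p in((T,(273,152)),(S,(250,145))):
    c=-d["R"].T@d["t"];v=d["R"].T@np.linalg.solve(d["mtx"],[*p,1.]);v/=np.linalg.norm(v);a.append((c,v))
P=[np.eye(3)-np.outer(v,v) for c,v in a];print("tab",np.linalg.solve(sum(P),sum(p@c for p,(c,v) in zip(P,a))).round(3))
from scipy.spatial.transform import Rotation as Q
from bench import ctrl
print(Q.from_rotvec(ctrl.read_state()["orientation"]).as_matrix().round(3).tolist())
E
```

```text
top case [0.4874 0.0819] yaw 0.2024 scale 0.986 [[0.0, -0.001], [0.002, 0.002], [-0.002, 0.001], [-0.001, -0.002]]
 rest [0.4798 0.1192] hinge [0.6001 0.1051]
scene case [0.4852 0.0846] yaw 0.1974 scale 0.982 [[0.002, -0.002], [0.001, 0.002], [-0.003, 0.002], [-0.0, -0.002]]
 rest [0.4777 0.1219] hinge [0.598  0.1072]
top [0.4499 0.1913 0.043 ] [ 0.4616 -0.0168  0.043 ] mid [0.4557 0.0872 0.043 ] len 0.2084 ang 1.6273
scene [0.4508 0.1839 0.043 ] [ 0.4616 -0.0151  0.043 ] mid [0.4562 0.0844 0.043 ] len 0.1994 ang 1.6248
jar [0.617 0.277 0.069]
jar [ 0.571 -0.206  0.069]
jar [ 0.502 -0.252  0.069]
jar [ 0.403 -0.309  0.069]
tab [0.615 0.109 0.267]
[[0.959, 0.284, -0.0], [0.284, -0.959, 0.002], [0.0, -0.002, -1.0]]
```

send_rows --targets '[{"xyz":[0.1,0.2,0],"delta_rot":[0,0,0.03],"grip":0.2},{"xyz":[0.2,0.4,0],"delta_rot":[0,0,0.06],"grip":0.2},{"xyz":[0.3,0.6,0],"delta_rot":[0,0,0.09],"grip":0.2},{"xyz":[0.4,0.8,0],"delta_rot":[0,0,0.12],"grip":0.2},{"xyz":[0.5,1.0,0],"delta_rot":[0,0,0.15],"grip":0.2}]' --squeeze 25

```text
time_s: 0.6
ee_pos: [0.2135, -0.4502, 0.2478]
orientation: [-3.033, -0.815, -0.0]
ft_force: [0.1, 0.3, 0.2]
finger_gap: 0.0515
grip_force: 0.0
```

send_rows --targets '[{"xyz":[0.1,0.2,0],"delta_rot":[0,0,0.03],"grip":0.2},{"xyz":[0.2,0.4,0],"delta_rot":[0,0,0.06],"grip":0.2},{"xyz":[0.3,0.6,0],"delta_rot":[0,0,0.09],"grip":0.2},{"xyz":[0.4,0.8,0],"delta_rot":[0,0,0.12],"grip":0.2},{"xyz":[0.5,1.0,0],"delta_rot":[0,0,0.15],"grip":0.2}]'

```text
time_s: 1.1
ee_pos: [0.2634, -0.3502, 0.2479]
orientation: [-2.916, -1.166, -0.0]
ft_force: [-0.1, 0.3, -0.2]
finger_gap: 0.051
grip_force: 0.0
```

send_rows --targets '[{"xyz":[0.1,0.2,0],"delta_rot":[0,0,0.03],"grip":0.2},{"xyz":[0.2,0.4,0],"delta_rot":[0,0,0.06],"grip":0.2},{"xyz":[0.3,0.6,0],"delta_rot":[0,0,0.09],"grip":0.2},{"xyz":[0.4,0.8,0],"delta_rot":[0,0,0.12],"grip":0.2},{"xyz":[0.5,1.0,0],"delta_rot":[0,0,0.15],"grip":0.2}]'

```text
time_s: 1.6
ee_pos: [0.3134, -0.2503, 0.248]
orientation: [-2.759, -1.501, 0.0]
ft_force: [0.5, -0.5, 0.0]
finger_gap: 0.051
grip_force: 0.0
```

send_rows --targets '[{"xyz":[0.1,0.2,0],"delta_rot":[0,0,0.03],"grip":0.2},{"xyz":[0.2,0.4,0],"delta_rot":[0,0,0.06],"grip":0.2},{"xyz":[0.3,0.6,0],"delta_rot":[0,0,0.09],"grip":0.2},{"xyz":[0.4,0.8,0],"delta_rot":[0,0,0.12],"grip":0.2},{"xyz":[0.5,1.0,0],"delta_rot":[0,0,0.15],"grip":0.2}]'

```text
time_s: 2.1
ee_pos: [0.3633, -0.1503, 0.248]
orientation: [-2.564, -1.815, 0.0]
ft_force: [-0.1, 0.6, -0.4]
finger_gap: 0.051
grip_force: 0.0
```

send_rows --targets '[{"xyz":[0.1,0.2,0],"delta_rot":[0,0,0.03],"grip":0.2},{"xyz":[0.2,0.4,0],"delta_rot":[0,0,0.06],"grip":0.2},{"xyz":[0.3,0.6,0],"delta_rot":[0,0,0.09],"grip":0.2},{"xyz":[0.4,0.8,0],"delta_rot":[0,0,0.12],"grip":0.2},{"xyz":[0.5,1.0,0],"delta_rot":[0,0,0.15],"grip":0.2}]'

```text
time_s: 2.6
ee_pos: [0.4133, -0.0503, 0.248]
orientation: [-2.332, -2.104, 0.0]
ft_force: [-0.1, -0.1, -0.9]
finger_gap: 0.0511
grip_force: 0.0
```

send_rows --targets '[{"xyz":[0.1,0.2,-0.2],"delta_rot":[0,0,0.02],"grip":0.2},{"xyz":[0.2,0.4,-0.4],"delta_rot":[0,0,0.04],"grip":0.2},{"xyz":[0.3,0.6,-0.6],"delta_rot":[0,0,0.06],"grip":0.2},{"xyz":[0.4,0.8,-0.8],"delta_rot":[0,0,0.08],"grip":0.2},{"xyz":[0.43,1.0,-1.0],"delta_rot":[0,0,0.1],"grip":0.2}]'

```text
time_s: 3.1
ee_pos: [0.4567, 0.0495, 0.1473]
orientation: [2.161, 2.28, 0.0]
ft_force: [0.5, -0.2, 0.6]
finger_gap: 0.0514
grip_force: 0.0
```

send_rows --targets '[{"xyz":[0,0.2,-0.1],"delta_rot":[0,0,0],"grip":0.2},{"xyz":[0,0.37,-0.3],"delta_rot":[0,0,0],"grip":0.2},{"xyz":[0,0.37,-0.55],"delta_rot":[0,0,0],"grip":0.2},{"xyz":[0,0.37,-0.8],"delta_rot":[0,0,0],"grip":0.2},{"xyz":[0,0.37,-0.95],"delta_rot":[0,0,0],"grip":0.2}]'

```text
time_s: 3.6
ee_pos: [0.4547, 0.086, 0.0512]
orientation: [-2.16, -2.278, 0.003]
ft_force: [0.2, 0.4, -0.9]
finger_gap: 0.0513
grip_force: 0.0
```

send_rows --targets '[{"xyz":[0,0,0],"delta_rot":[0,0,0],"grip":0.2},{"xyz":[0,0,0],"delta_rot":[0,0,0],"grip":-0.3},{"xyz":[0,0,0],"delta_rot":[0,0,0],"grip":-1},{"xyz":[0,0,0],"delta_rot":[0,0,0],"grip":-1},{"xyz":[0,0,0],"delta_rot":[0,0,0],"grip":-1}]' --squeeze 25

```text
time_s: 4.1
ee_pos: [0.4571, 0.0856, 0.0544]
orientation: [2.162, 2.278, 0.002]
ft_force: [-1.2, -0.3, 5.2]
finger_gap: 0.0088
grip_force: 29.0
```

send_rows --targets '[{"xyz":[0,0,0],"delta_rot":[0,0,0],"grip":-1},{"xyz":[0,0,0.1],"delta_rot":[0,0,0],"grip":-1},{"xyz":[0,0,0.3],"delta_rot":[0,0,0],"grip":-1},{"xyz":[0,0,0.6],"delta_rot":[0,0,0],"grip":-1},{"xyz":[0,0,0.8],"delta_rot":[0,0,0],"grip":-1}]'

```text
time_s: 4.6
ee_pos: [0.4568, 0.0856, 0.1356]
orientation: [2.162, 2.278, 0.002]
ft_force: [0.9, -0.1, 0.8]
finger_gap: 0.0093
grip_force: 28.3
```

send_rows --targets '[{"xyz":[0,0,0],"delta_rot":[0,0,-0.09],"grip":-1},{"xyz":[0,0,0],"delta_rot":[0,0,-0.18],"grip":-1},{"xyz":[0,0,0],"delta_rot":[0,0,-0.27],"grip":-1},{"xyz":[0,0,0],"delta_rot":[0,0,-0.36],"grip":-1},{"xyz":[0,0,0],"delta_rot":[0,0,-0.45],"grip":-1}]'

```text
time_s: 5.1
ee_pos: [0.4563, 0.0857, 0.134]
orientation: [2.821, 1.381, 0.001]
ft_force: [-0.5, 0.0, -0.1]
finger_gap: 0.009
grip_force: 28.3
```

send_rows --targets '[{"xyz":[0.05,0.07,0],"delta_rot":[0,0,-0.09],"grip":-1},{"xyz":[0.1,0.14,0],"delta_rot":[0,0,-0.18],"grip":-1},{"xyz":[0.15,0.21,0],"delta_rot":[0,0,-0.27],"grip":-1},{"xyz":[0.2,0.28,0],"delta_rot":[0,0,-0.36],"grip":-1},{"xyz":[0.22,0.35,0],"delta_rot":[0,0,-0.455],"grip":-1}]'

```text
time_s: 5.6
ee_pos: [0.4787, 0.1209, 0.1341]
orientation: [3.127, 0.306, 0.001]
ft_force: [0.1, 0.1, 0.1]
finger_gap: 0.009
grip_force: 28.3
```

```bash
python3 - <<'E'
from bench import ctrl, vision
import cv2,numpy as np
for n in("top","scene"):
    d=vision.read_camera(n); np.savez(f"{n}1.npz",**d)
    a=d["img"][...,::-1]; b=a[150:330,215:365] if n=="top" else a[110:310,220:400]
    (globals().__setitem__(n,cv2.resize(b,None,fx=600/b.shape[0],fy=600/b.shape[0],interpolation=cv2.INTER_CUBIC)))
o=np.hstack([top,scene]);o=cv2.resize(o,(800,round(o.shape[0]*800/o.shape[1])));print(o.shape,top.shape,scene.shape)
cv2.imwrite("pics/held.png",o)
s=ctrl.read_state();print({k:np.round(v,4).tolist() for k,v in s.items() if k in("ee_pos","orientation","finger_gap","time_s")})
E
```

```text
(462, 800, 3) (600, 500, 3) (600, 540, 3)
{'time_s': 5.7, 'ee_pos': [0.4785, 0.1212, 0.1339], 'orientation': [-3.1256, -0.3149, -0.0012], 'finger_gap': 0.0087}
```

View pics/held.png

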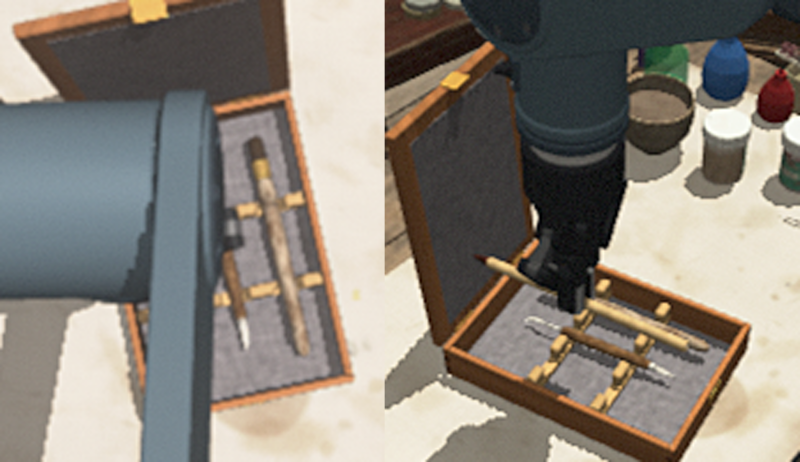

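The scene half shows the brush held level between the fingers, with the bristle tip at (477,258) and the handle end near (690,345) in the montage. The arm hides it from the top camera.

```bash
python3 - <<'E'
from h import *
S=np.load("scene1.npz")
k=600/200*800/1040
f=lambda u,v:(220+(u-384.6)/k,110+v/k)
for z in(.118,.123,.128):
    a=ray(S,f(477,258),z);b=ray(S,f(690,345),z);e=a-b
    print(z,a.round(4),b.round(4),((a+b)/2).round(4),np.linalg.norm(e).round(4),np.arctan2(e[1],e[0]).round(3))
i=S["img"][205:275,245:365,::-1];cv2.imwrite("pics/held2.png",cv2.resize(i,None,fx=6,fy=6,interpolation=cv2.INTER_CUBIC))
E
```

```text
0.118 [0.5758 0.1389 0.118 ] [0.3783 0.0975 0.118 ] [0.4771 0.1182 0.118 ] 0.2018 0.207
0.123 [0.572  0.1422 0.123 ] [0.376 0.101 0.123] [0.474  0.1216 0.123 ] 0.2003 0.207
0.128 [0.5681 0.1455 0.128 ] [0.3736 0.1046 0.128 ] [0.4709 0.125  0.128 ] 0.1987 0.207
```

View pics/held2.png

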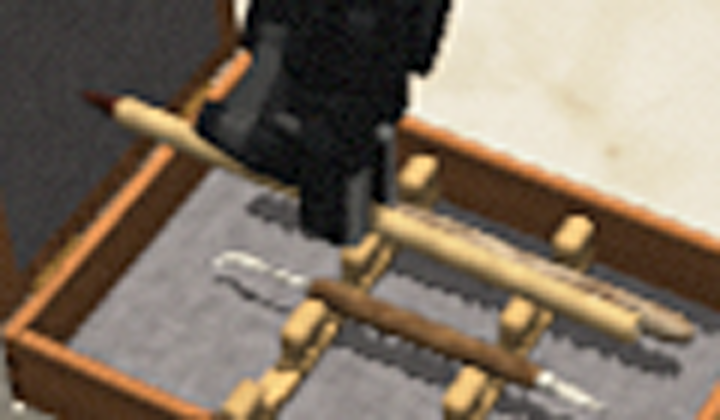

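send_rows --targets '[{"xyz":[0.03,0,-0.2],"delta_rot":[0,0,0],"grip":-1},{"xyz":[0.03,0,-0.4],"delta_rot":[0,0,0],"grip":-1},{"xyz":[0.03,0,-0.6],"delta_rot":[0,0,0],"grip":-1},{"xyz":[0.03,0,-0.75],"delta_rot":[0,0,0],"grip":-1},{"xyz":[0.03,0,-0.85],"delta_rot":[0,0,0],"grip":-1}]'

```text
time_s: 6.2
ee_pos: [0.4805, 0.1204, 0.0475]
orientation: [-3.125, -0.322, 0.002]
ft_force: [0.2, 0.4, 0.2]
finger_gap: 0.0094
grip_force: 28.3
```

send_rows --targets '[{"xyz":[0,0,-0.04],"delta_rot":[0,0,0],"grip":-1},{"xyz":[0,0,-0.08],"delta_rot":[0,0,0],"grip":-1},{"xyz":[0,0,-0.12],"delta_rot":[0,0,0],"grip":-1},{"xyz":[0,0,-0.15],"delta_rot":[0,0,0],"grip":-1},{"xyz":[0,0,-0.15],"delta_rot":[0,0,0],"grip":-1}]'

```text
time_s: 6.7
ee_pos: [0.4812, 0.1206, 0.0332]
orientation: [3.126, 0.316, -0.0]
ft_force: [-0.4, -0.0, -0.8]
finger_gap: 0.0091
grip_force: 28.3
```

```bash
python3 - <<'E'
from bench import ctrl, vision
import cv2,numpy as np
d=vision.read_camera("scene"); np.savez("scene2.npz",**d)
i=d["img"][200:320,235:390,::-1];cv2.imwrite("pics/low.png",cv2.resize(i,None,fx=5,fy=5,interpolation=cv2.INTER_CUBIC))
E
```

```text
(no output)
```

View pics/low.png

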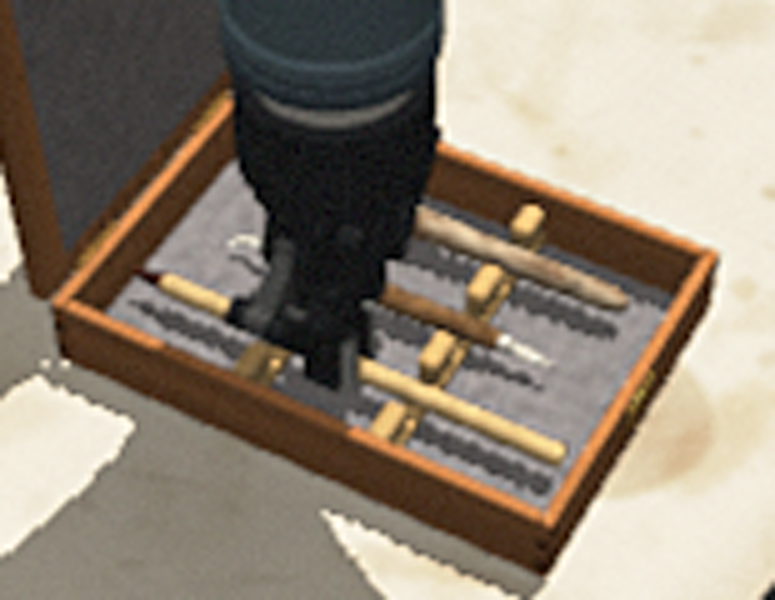

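The brush sits over the left notches, with its tip at (135,268) and handle end at (563,455), clear of both end walls.

send_rows --targets '[{"xyz":[0,0,-0.01],"delta_rot":[0,0,0],"grip":-1},{"xyz":[0,0,-0.02],"delta_rot":[0,0,0],"grip":-1},{"xyz":[0,0,-0.03],"delta_rot":[0,0,0],"grip":-1},{"xyz":[0,0,-0.035],"delta_rot":[0,0,0],"grip":-1},{"xyz":[0,0,-0.035],"delta_rot":[0,0,0],"grip":-1}]'

```text
time_s: 7.25
ee_pos: [0.4812, 0.1206, 0.0297]
orientation: [-3.126, -0.316, 0.0]
ft_force: [0.4, 0.4, -0.3]
finger_gap: 0.0092
grip_force: 28.3
```

```bash
python3 - <<'E'
from h import *
S=np.load("scene2.npz")
fs=lambda u,v:(235+(u-2)/5,200+(v-2)/5)
o=np.array([.4852,.0846]);y=.1974;R=np.array([[np.cos(y),-np.sin(y)],[np.sin(y),np.cos(y)]])
for p in[(135,268),(563,455)]: print((R.T@(ray(S,fs(*p),.022)[:2]-o)).round(4))
E
```

```text
[0.1043 0.0365]
[-0.0984  0.0352]
```

send_rows --targets '[{"xyz":[-0.01,0,-0.01],"delta_rot":[0,0,0],"grip":-1},{"xyz":[-0.02,0.01,-0.015],"delta_rot":[0,0,0],"grip":-1},{"xyz":[-0.02,0.01,-0.015],"delta_rot":[0,0,0],"grip":-0.7},{"xyz":[-0.02,0.01,-0.015],"delta_rot":[0,0,0],"grip":-0.5},{"xyz":[-0.02,0.01,-0.015],"delta_rot":[0,0,0],"grip":-0.45}]'

```text
time_s: 7.75
ee_pos: [0.4789, 0.1217, 0.0281]
orientation: [-3.126, -0.316, 0.001]
ft_force: [-0.2, 0.1, -0.8]
finger_gap: 0.0233
grip_force: 0.0
```

send_rows --targets '[{"xyz":[0,0,0.05],"delta_rot":[0,0,0],"grip":-0.45},{"xyz":[0,0,0.15],"delta_rot":[0,0,0],"grip":-0.45},{"xyz":[0,0,0.35],"delta_rot":[0,0,0],"grip":-0.45},{"xyz":[0,0,0.65],"delta_rot":[0,0,0],"grip":-0.45},{"xyz":[0,0,1.0],"delta_rot":[0,0,0],"grip":-0.45}]'

```text
time_s: 8.25
ee_pos: [0.4784, 0.1216, 0.1292]
orientation: [-3.125, -0.316, 0.003]
ft_force: [0.8, -0.2, -0.1]
finger_gap: 0.0238
grip_force: 0.0
```

```bash
python3 - <<'E'
from bench import ctrl, vision
import cv2,numpy as np
d=vision.read_camera("scene"); np.savez("scene3.npz",**d)
i=d["img"][110:310,180:440,::-1];cv2.imwrite("pics/rel.png",cv2.resize(i,None,fx=3,fy=3,interpolation=cv2.INTER_CUBIC))
E
```

```text
(no output)
```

View pics/rel.png

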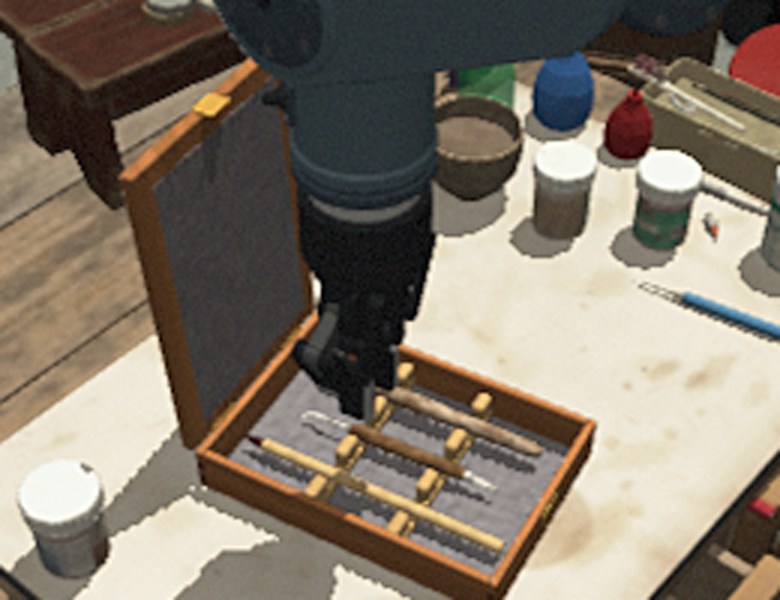

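The brush lies in the left rest, from about (250,440) to (502,547), and is released. The lid is still past upright. Next I'll go up, over and behind the lid with the gripper shut.

send_rows --targets '[{"xyz":[0,0,0.2],"delta_rot":[0,0,0],"grip":-1},{"xyz":[0,0,0.4],"delta_rot":[0,0,0],"grip":-1},{"xyz":[0,0,0.6],"delta_rot":[0,0,0],"grip":-1},{"xyz":[0,0,0.8],"delta_rot":[0,0,0],"grip":-1},{"xyz":[0,0,1.0],"delta_rot":[0,0,0],"grip":-1}]'

```text
time_s: 8.8
ee_pos: [0.4791, 0.1217, 0.2299]
orientation: [3.126, 0.316, 0.001]
ft_force: [0.1, 0.7, 1.2]
finger_gap: -0.0
grip_force: 0.0
```

send_rows --targets '[{"xyz":[0,0,0.2],"delta_rot":[0,0,0],"grip":-1},{"xyz":[0,0,0.4],"delta_rot":[0,0,0],"grip":-1},{"xyz":[0,0,0.6],"delta_rot":[0,0,0],"grip":-1},{"xyz":[0,0,0.8],"delta_rot":[0,0,0],"grip":-1},{"xyz":[0,0,1.0],"delta_rot":[0,0,0],"grip":-1}]'

```text
time_s: 9.3
ee_pos: [0.479, 0.1217, 0.3298]
orientation: [3.126, 0.316, 0.001]
ft_force: [0.0, -0.2, 0.3]
finger_gap: 0.0002
grip_force: 0.0
```

send_rows --targets '[{"xyz":[0.2,0,0],"delta_rot":[0,0,0],"grip":-1},{"xyz":[0.4,0,0],"delta_rot":[0,0,0],"grip":-1},{"xyz":[0.6,0,0],"delta_rot":[0,0,0],"grip":-1},{"xyz":[0.8,0,0],"delta_rot":[0,0,0],"grip":-1},{"xyz":[1.0,0,0],"delta_rot":[0,0,0],"grip":-1}]'

```text
time_s: 9.8
ee_pos: [0.5798, 0.1217, 0.329]
orientation: [3.126, 0.316, 0.001]
ft_force: [0.1, -0.5, -0.3]
finger_gap: 0.0002
grip_force: 0.0
```

send_rows --targets '[{"xyz":[0.2,0,0],"delta_rot":[0,0,0],"grip":-1},{"xyz":[0.4,0,0],"delta_rot":[0,0,0],"grip":-1},{"xyz":[0.6,0,0],"delta_rot":[0,0,0],"grip":-1},{"xyz":[0.8,0,0],"delta_rot":[0,0,0],"grip":-1},{"xyz":[0.95,0,0],"delta_rot":[0,0,0],"grip":-1}]'

```text
time_s: 10.3
ee_pos: [0.675, 0.1216, 0.3287]
orientation: [3.126, 0.316, 0.001]
ft_force: [-0.9, -0.1, -0.1]
finger_gap: 0.0001
grip_force: 0.0
```

```bash
python3 - <<'E'
from bench import ctrl, vision
import cv2,numpy as np
d=vision.read_camera("scene")
i=d["img"][60:310,180:440,::-1];cv2.imwrite("pics/behind.png",cv2.resize(i,None,fx=2.4,fy=2.4,interpolation=cv2.INTER_CUBIC))
s=ctrl.read_state();print(np.round(s["joint_pos"],3),np.round(s["ee_pos"],3))
E
```

```text
[0.005 0.381 1.199 0.    1.561 1.375] [0.676 0.121 0.328]
```

View pics/behind.png

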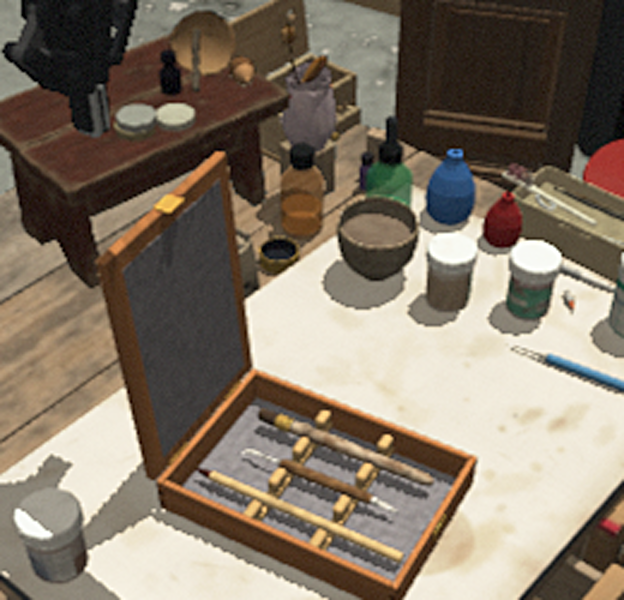

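The gripper is behind and above the lid, and all three tools are in their rests. I'll lower the fingers behind the lid and push it along its arc.

send_rows --targets '[{"xyz":[0,0,-0.2],"delta_rot":[0,0,0],"grip":-1},{"xyz":[0,0,-0.4],"delta_rot":[0,0,0],"grip":-1},{"xyz":[0,0,-0.55],"delta_rot":[0,0,0],"grip":-1},{"xyz":[0,0,-0.69],"delta_rot":[0,0,0],"grip":-1},{"xyz":[0,0,-0.69],"delta_rot":[0,0,0],"grip":-1}]'

```text
time_s: 10.85
ee_pos: [0.6729, 0.1216, 0.2568]
orientation: [-3.125, -0.316, 0.006]
ft_force: [-0.9, -0.2, -0.5]
finger_gap: -0.0001
grip_force: 0.0
```

send_rows --targets '[{"xyz":[-0.12,-0.025,0],"delta_rot":[0,0,0],"grip":-1},{"xyz":[-0.24,-0.05,0],"delta_rot":[0,0,0],"grip":-1},{"xyz":[-0.36,-0.075,0],"delta_rot":[0,0,0],"grip":-1},{"xyz":[-0.46,-0.095,0],"delta_rot":[0,0,0],"grip":-1},{"xyz":[-0.54,-0.11,0],"delta_rot":[0,0,0],"grip":-1}]'

```text
time_s: 11.35
ee_pos: [0.6204, 0.1105, 0.2607]
orientation: [3.125, 0.316, 0.004]
ft_force: [2.0, -0.2, 1.9]
finger_gap: 0.0003
grip_force: 0.8
```

send_rows --targets '[{"xyz":[-0.07,-0.015,0],"delta_rot":[0,0,0],"grip":-1},{"xyz":[-0.14,-0.03,0],"delta_rot":[0,0,0],"grip":-1},{"xyz":[-0.21,-0.045,0],"delta_rot":[0,0,0],"grip":-1},{"xyz":[-0.29,-0.06,0],"delta_rot":[0,0,0],"grip":-1},{"xyz":[-0.36,-0.075,0],"delta_rot":[0,0,0],"grip":-1}]'

```text
time_s: 11.85
ee_pos: [0.5834, 0.103, 0.2588]
orientation: [-3.126, -0.316, 0.001]
ft_force: [2.2, 0.2, -0.1]
finger_gap: -0.0004
grip_force: 0.6
```

Contact is at about 2 N and the lid is moving.

send_rows --targets '[{"xyz":[-0.08,-0.016,-0.01],"delta_rot":[0,0,0],"grip":-1},{"xyz":[-0.16,-0.032,-0.03],"delta_rot":[0,0,0],"grip":-1},{"xyz":[-0.24,-0.048,-0.05],"delta_rot":[0,0,0],"grip":-1},{"xyz":[-0.32,-0.064,-0.07],"delta_rot":[0,0,0],"grip":-1},{"xyz":[-0.39,-0.08,-0.09],"delta_rot":[0,0,0],"grip":-1}]'

```text
time_s: 12.35
ee_pos: [0.5444, 0.095, 0.25]
orientation: [-3.126, -0.316, 0.001]
ft_force: [1.0, 1.4, -0.4]
finger_gap: -0.0001
grip_force: 0.4
```

send_rows --targets '[{"xyz":[-0.07,-0.015,-0.03],"delta_rot":[0,0,0],"grip":-1},{"xyz":[-0.14,-0.03,-0.06],"delta_rot":[0,0,0],"grip":-1},{"xyz":[-0.22,-0.045,-0.1],"delta_rot":[0,0,0],"grip":-1},{"xyz":[-0.29,-0.06,-0.13],"delta_rot":[0,0,0],"grip":-1},{"xyz":[-0.36,-0.075,-0.17],"delta_rot":[0,0,0],"grip":-1}]'

```text
time_s: 12.85
ee_pos: [0.5086, 0.0876, 0.2329]
orientation: [-3.126, -0.316, 0.0]
ft_force: [0.5, -0.6, 0.5]
finger_gap: 0.0
grip_force: 0.3
```

send_rows --targets '[{"xyz":[-0.07,-0.014,-0.05],"delta_rot":[0,0,0],"grip":-1},{"xyz":[-0.14,-0.028,-0.1],"delta_rot":[0,0,0],"grip":-1},{"xyz":[-0.2,-0.042,-0.14],"delta_rot":[0,0,0],"grip":-1},{"xyz":[-0.27,-0.056,-0.19],"delta_rot":[0,0,0],"grip":-1},{"xyz":[-0.335,-0.07,-0.24],"delta_rot":[0,0,0],"grip":-1}]'

```text
time_s: 13.35
ee_pos: [0.4751, 0.0805, 0.2088]
orientation: [-3.126, -0.316, 0.0]
ft_force: [-0.2, 0.5, 0.5]
finger_gap: 0.0001
grip_force: 0.1
```

send_rows --targets '[{"xyz":[-0.06,-0.01,-0.06],"delta_rot":[0,0,0],"grip":-1},{"xyz":[-0.11,-0.02,-0.12],"delta_rot":[0,0,0],"grip":-1},{"xyz":[-0.17,-0.03,-0.18],"delta_rot":[0,0,0],"grip":-1},{"xyz":[-0.22,-0.045,-0.24],"delta_rot":[0,0,0],"grip":-1},{"xyz":[-0.275,-0.055,-0.3],"delta_rot":[0,0,0],"grip":-1}]'

```text
time_s: 13.85
ee_pos: [0.4478, 0.075, 0.1787]
orientation: [3.126, 0.316, -0.0]
ft_force: [-0.3, -0.0, 0.3]
finger_gap: -0.0001
grip_force: 0.0
```

send_rows --targets '[{"xyz":[-0.04,-0.01,-0.07],"delta_rot":[0,0,0],"grip":-1},{"xyz":[-0.08,-0.02,-0.14],"delta_rot":[0,0,0],"grip":-1},{"xyz":[-0.12,-0.025,-0.21],"delta_rot":[0,0,0],"grip":-1},{"xyz":[-0.16,-0.03,-0.28],"delta_rot":[0,0,0],"grip":-1},{"xyz":[-0.205,-0.04,-0.35],"delta_rot":[0,0,0],"grip":-1}]'

```text
time_s: 14.35
ee_pos: [0.4274, 0.0711, 0.1437]
orientation: [-3.126, -0.316, 0.0]
ft_force: [0.1, -1.2, 1.1]
finger_gap: -0.0003
grip_force: 0.0
```

send_rows --targets '[{"xyz":[-0.03,-0.005,-0.08],"delta_rot":[0,0,0],"grip":-1},{"xyz":[-0.06,-0.01,-0.16],"delta_rot":[0,0,0],"grip":-1},{"xyz":[-0.09,-0.02,-0.24],"delta_rot":[0,0,0],"grip":-1},{"xyz":[-0.12,-0.025,-0.31],"delta_rot":[0,0,0],"grip":-1},{"xyz":[-0.14,-0.03,-0.385],"delta_rot":[0,0,0],"grip":-1}]'

```text
time_s: 14.85
ee_pos: [0.4135, 0.0681, 0.1052]
orientation: [-3.126, -0.316, 0.0]
ft_force: [-1.2, 0.1, 0.7]
finger_gap: -0.0002
grip_force: 0.0
```

send_rows --targets '[{"xyz":[0,0,-0.08],"delta_rot":[0,0,0],"grip":-1},{"xyz":[0,0,-0.16],"delta_rot":[0,0,0],"grip":-1},{"xyz":[0,0,-0.24],"delta_rot":[0,0,0],"grip":-1},{"xyz":[0,0,-0.31],"delta_rot":[0,0,0],"grip":-1},{"xyz":[0,0,-0.38],"delta_rot":[0,0,0],"grip":-1}]'

```text
time_s: 15.35
ee_pos: [0.4138, 0.0682, 0.0672]
orientation: [-3.126, -0.316, 0.0]
ft_force: [-1.4, 0.8, -0.6]
finger_gap: 0.0002
grip_force: 0.0
```

```bash
python3 - <<'E'
from bench import ctrl, vision
import cv2,numpy as np
d=vision.read_camera("scene")
i=d["img"][110:330,180:440,::-1];cv2.imwrite("pics/shut.png",cv2.resize(i,None,fx=2.6,fy=2.6,interpolation=cv2.INTER_CUBIC))
s=ctrl.read_state();print(np.round(s["ft_force"],1),np.round(s["ee_pos"],3))
E
```

```text
[-1.9 -1.  -1.3] [0.413 0.068 0.066]
```

View pics/shut.png

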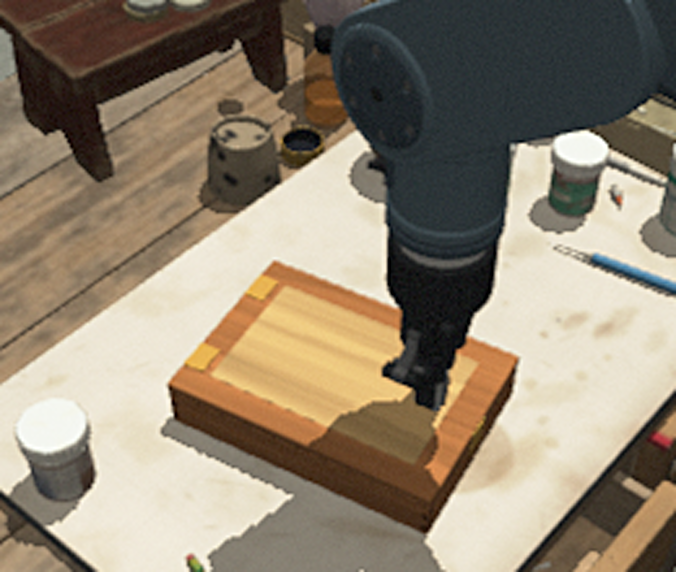

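The lid lies flat on the rim, with the fingertips just at its top near (430,405). I'll press lightly to confirm it's shut, then lift away.

send_rows --targets '[{"xyz":[0,0,-0.01],"delta_rot":[0,0,0],"grip":-1},{"xyz":[0,0,-0.02],"delta_rot":[0,0,0],"grip":-1},{"xyz":[0,0,-0.025],"delta_rot":[0,0,0],"grip":-1},{"xyz":[0,0,-0.03],"delta_rot":[0,0,0],"grip":-1},{"xyz":[0,0,-0.03],"delta_rot":[0,0,0],"grip":-1}]'

```text
time_s: 15.9
ee_pos: [0.414, 0.0681, 0.065]
orientation: [3.126, 0.316, 0.001]
ft_force: [-0.6, -0.2, 0.9]
finger_gap: 0.0003
grip_force: 0.4
```

send_rows --targets '[{"xyz":[0,0,0.1],"delta_rot":[0,0,0],"grip":-1},{"xyz":[0,0,0.3],"delta_rot":[0,0,0],"grip":-1},{"xyz":[0,0,0.5],"delta_rot":[0,0,0],"grip":-1},{"xyz":[0,0,0.75],"delta_rot":[0,0,0],"grip":-1},{"xyz":[0,0,1.0],"delta_rot":[0,0,0],"grip":-1}]'

```text
time_s: 16.4
ee_pos: [0.4136, 0.0682, 0.1664]
orientation: [3.126, 0.316, 0.0]
ft_force: [0.8, -0.1, -1.0]
finger_gap: 0.0
grip_force: 0.0
```

send_rows --targets '[{"xyz":[0,0,0],"delta_rot":[0,0,0],"grip":-1},{"xyz":[0,0,0],"delta_rot":[0,0,0],"grip":-1},{"xyz":[0,0,0],"delta_rot":[0,0,0],"grip":-1},{"xyz":[0,0,0],"delta_rot":[0,0,0],"grip":-1},{"xyz":[0,0,0],"delta_rot":[0,0,0],"grip":-1}]'

```text
time_s: 16.9
ee_pos: [0.4131, 0.0682, 0.1639]
orientation: [-3.125, -0.316, 0.003]
ft_force: [-1.0, -0.2, 0.4]
finger_gap: 0.0
grip_force: 0.0
```

```bash
python3 -c "
from bench import ctrl
print(ctrl.job_done())"
```

```text
the job is handed in; nothing more can be done
None
```

The bamboo brush is lying in the left rest and the lid is shut, closed gently; I handed the job in at about 17 s, but the hand-in returned no verdict, so I can't confirm the score.

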